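# Open the combination-locked paint chest

## Robot

A 6-joint arm with a two-finger parallel gripper is mounted at the origin on the work surface. World frame = base frame: x ahead of the robot, y to its left, z up, the work surface at z = 0. Lengths are in m, angles in degrees, forces in N, time in s.
With the tool pointing down it reaches from about 0.4 to 0.825 m from the base axis. Payload 7 kg.
Tool frame: the origin (TCP) lies midway between the tips of the shut fingers; the grasp point (between the pads) lies 19 mm behind it; z points along the fingers, y is the line along which they close (so a half turn about z gives the same grasp; the last joint's range is limited). The gripper opens to 88 mm and grips with 3 to 60 N. Pads are 19 mm wide; open, the fingers measure 130 mm over their backs; the gripper's body (78 mm by 193 mm) begins 47 mm behind the grasp point.
Start: joints at [93.512, 20.546, 0.682, 0, -70.136, -16.507], TCP at [0.152, 0.658, 0.227] pointing down, gripper open.
Joint ranges: [-176.03, 176.03], [-82.01, 121.73], [-58.28, 71.71], [-173.87, 95.51], [-174.79, -0.11], [-173.66, 173.66]. Speed limits (degrees/s): [136.94, 136.94, 172.46, 180, 180, 180].

## Interface

Orientations are given as [roll, pitch, yaw] about the fixed x, y, z axes, in that order (R = Rz(yaw) Ry(pitch) Rx(roll)).
In Python, from plant import r, eyes, workorder gives the robot as it stands.
- The arm moves only by the tool step_arm, never from a script. Its argument "plan" is a list of rows, each a list of 5 numbers: the shift along the tool's x, y, z each as a share of 25 cm, from -1 to 1, then the turn about the tool's z as a share of 60 degrees, from -1 to 1, then the finger opening in mm, from 0 to 87.6. In form: [[x, y, z, turn, jaw], ...]. A call has 1 to 12 rows; each row is the pose to reach, as a shift and turn from the pose commanded when the call began, along the tool's axes at that moment; what a row does not reach only later rows make up. A row lasts 1/12 s, in which the tool goes at most 41.7 mm and 7.16 degrees, less where a joint would pass 70% of its speed; a pose out of reach is approached as far as the arm can. A call with a number of a shift or a turn outside -1 to 1 is refused whole. A call with a gripper value outside its range is refused whole. The fingers move at their own pace and stop on an object; "newtons" is the grip in N (left out, the last holds). Time passes only in rows, so rows that repeat a pose let the fingers close. It gives the time, the measured TCP pose, the force, the opening and the grip force at its end, in the units of the state.
- r.get_state(): the state, without advancing time (a new reading comes with each control period).
- eyes.capture(name): name is "scene" or "top" or "wrist"; returns the picture (480x640x3 uint8, red, green, blue); there is no depth.
- eyes.camera_model(name): a dict with "fov_y" (degrees; the focal length in pixels is half the picture's height over the tangent of half this angle, whatever the lens; pixels are square), "cx", "cy" (the principal point, pixels), "k1" (the pictures are not rectified: a ray, as slopes to the right and down, at radius r is drawn at 1 + k1 r^2 times it, then the intrinsics apply), "world_to_cam" (4x4, takes a point from world to camera coordinates); the wrist camera has in their place "hand_eye" (4x4, takes a point from camera to tool coordinates, whose origin is the TCP and whose axes are the flange's). Camera axes: x right, y up, looking along -z (the intrinsics and any distortion apply to the point x, -y, -z); pixel columns grow to the right and rows downward; lengths in m; the calibration is good to about 2 mm. A picture is of the moment at which its call begins: read the wrist's pose just before it. camera_model takes no time and is no camera call.
- workorder.close_job(): hands the job in; it is judged then, once.
The state is a dict: "time_s": time; "joints": joint angles; "qd": joint speeds; "joint_torque": joint torques, N m; "tcp_pos": TCP position; "eef_rot": TCP orientation; "contact_force": force on the tool from outside, world axes, zero at the start; "moment": the same for the moment, N m; "gripper_width": finger opening in m; "gripper_force": force on a finger pad.
Only numpy, scipy, OpenCV 4.12 (cv2) and the standard library are available. Lean on these libraries where they do the work, as an engineer would, in place of code of your own. Each camera call takes 0.05 s, during which the arm holds its last target. There are 200 camera calls.

## Task

Open the locked steel paint chest: turn its dial gently right (clockwise) until you feel it come up against the stop, without forcing it; from there turn it left by eight marks of the dial plate (80 degrees), then back right by four marks (40 degrees). Then slide the lid by its handle fully open to the chest's right and let go, leaving the other things undisturbed.

Things in the scene. Friction and masses are not known exactly. Their poses are not given: they have to be found in the camera images.
- chest: grey steel paint chest, 200 mm deep (its x), 360 long (its y), deck 90 mm above the table; fixed. Origin: centre of its underside; x points to its back (away from the robot when unturned), y to its left, z up. Left part: lock deck with dial; right part: sliding lid. The lock accepts each of the two counts within 7 degrees; if one was overrun, going back to the stop starts afresh.
- dial (a joint): angle of the dial (rad), growing as it turns right (clockwise from above); 0: pointer at the one longer mark, towards the chest's front (-x). Marks are 10 degrees apart. It turns freely at 0.05 to 0.1 N m; starts 3 to 15 degrees right. The knob has slipped on its spindle by an unknown angle, so count from the stop, met with the pointer 20 to 60 degrees (0.35 to 1.05 rad) right.
- dial_grip (a point): on the dial's vertical axis, middle of its grip fin. Black dial 72 mm across, its disc's top 14 mm above the deck; upright fin across it, 50 mm long, 14 thick, up to 56 mm above the deck. This point is 38 mm above the deck, 100 mm left of the chest's centre. Turns with the dial: its -x axis points along the fin to the pointer end (white line on top of the fin and on the rim).
- stop_tip (a point): tip of the dial's spring stop, hidden under the deck, 45 mm from the dial's axis. Moves only when the dial presses on it, at 8 N m per rad of dial angle: 0.6 mm is a light touch (0.1 N m above free turning), 1.7 mm (0.3 N m) a clear one, over 6 mm (1.07 N m) is forcing it.
- lid (a joint): travel of the sliding lid (m): 0 shut, 0.10 fully open at its end stop. Slides level to the chest's right (its -y) against 2.5 N of friction; while locked it gives about 3 mm.
- lid_handle (a point): centre of the lid's handle: upright steel bar 60 mm long (along the chest's x), 12 thick (along its y), standing 44 mm above the lid's surface. This point is 27 mm above the lid's surface, 116 mm above the table, 17 mm below the bar's top; 58 mm right of the chest's centre while shut. Pinch it across its thickness or push its left side.
- small_jar: the small jar standing on the back left corner of the chest's deck, 28 mm across, 36 mm tall; origin at its foot. Not to be disturbed.
- tub: a white lidded tub behind the chest, 96 mm across, 85 mm tall; origin at its foot. Not to be disturbed.
- water_cup: an open white cup behind the chest, 76 mm across, 85 mm tall; origin at its foot. Not to be disturbed.
- paint_tube: a metal paint tube lying in front of the chest, 100 mm long, 18 mm high; origin at its underside. Not to be disturbed.
- brush: a paint brush lying in front of the chest; origin at its underside. Not to be disturbed.
- palette_knife: a palette knife, 200 mm long and under 30 mm high, lying by the chest's right end (under the way of the opened lid); origin at its underside. Not to be disturbed.
- sanding_block: a cork sanding block 100 x 60 x 30 mm by the chest's left end; origin at its underside. Not to be disturbed.

How it is judged:
By the outcome, as a careful person would: the job done as asked, in the order asked, and still so for the second after the job is handed in, with the robot touching nothing.
It also fails if it takes over 64 s, if anything falls off the work surface, if the arm or the gripper's body presses on something with over 40 N, if the wrist force passes 120 N, or if a joint passes its speed limit or range.

## Working session

There is one attempt and no reset: what is moved stays moved. The work goes in short steps, Python scripts to look and compute and a tool call to move; the robot and the scene stay as the last step left them, time stands still between calls to the robot, and variables do not carry over. Pictures are saved under pics/ and viewed, at most 10 in all, crops included, and the job is handed in when it is done.

Besides the shell and the picture viewer there is one more tool, called after "Call:" as name(argument=value, ...), one argument or row to a line, values as JSON. step_arm: Moves the arm, as the interface text tells. Its arguments: {"type":"object","properties":{"plan":{"type":"array"},"newtons":{"type":"number"}},"required":["plan"]}

```bash
mkdir -p pics; ls
python3 - <<'E'
from plant import r, eyes, workorder
import cv2
print(r.get_state())
for n in("top","scene"):
    cv2.imwrite(f"pics/{n}1.png",eyes.capture(n)[:,:,::-1]); print(n,eyes.camera_model(n))
print(eyes.camera_model("wrist"))
E
```

```text
pics
{'time_s': 0.0, 'joints': array([ 9.35120410e+01,  2.05889691e+01,  6.32903592e-01, -2.13180308e-02,
       -7.01347622e+01, -1.65058929e+01]), 'qd': array([ 0.00240834,  0.03039213,  0.00938489, -0.01581775,  0.02038297,
       -0.09898492]), 'joint_torque': array([ 2.09980186e-03, -5.82730114e+01,  2.93043441e+01,  6.99674428e+00,
        6.85954874e-03, -1.50661845e-04]), 'tcp_pos': array([0.15169206, 0.65722554, 0.22564014]), 'eef_rot': array([ 1.79907221e+02, -6.59355477e-03, -1.30011065e+01]), 'contact_force': array([-0.526387  , -0.65664138, -0.15113658]), 'moment': array([0.00391902, 0.00035321, 0.01955551]), 'gripper_force': 0.0, 'gripper_width': 0.08783105892248141}
top {'fov_y': 46.96500417174925, 'cx': 313.65109035286304, 'cy': 245.0286186864274, 'k1': -0.06224019879454396, 'world_to_cam': array([[-0.00690129, -0.99997434,  0.00192222,  0.06751856],
       [ 0.98031681, -0.00638631,  0.19732755, -0.60751828],
       [-0.19731021,  0.0032462 ,  0.98033573, -0.90912565],
       [ 0.        ,  0.        ,  0.        ,  1.        ]])}
scene {'fov_y': 47.58112281901718, 'cx': 316.12625549113085, 'cy': 247.13900577332805, 'k1': 0.014589097511009291, 'world_to_cam': array([[-0.21102121,  0.97747161,  0.00439222,  0.06013845],
       [-0.65558043, -0.14485992,  0.74110047,  0.34613205],
       [ 0.72504093,  0.15350847,  0.67137978, -1.48773961],
       [ 0.        ,  0.        ,  0.        ,  1.        ]])}
{'fov_y': 70.57498699781625, 'cx': 317.53168102132463, 'cy': 244.42376692177402, 'k1': 0.019940233470668586, 'hand_eye': array([[ 1.55643745e-04,  9.55173551e-01,  2.96046387e-01,
         8.08765349e-02],
       [ 9.99999985e-01, -1.25367675e-04, -1.21250780e-04,
         2.50196938e-04],
       [-7.87008911e-05,  2.96046401e-01, -9.55173556e-01,
        -1.58846813e-01],
       [ 0.00000000e+00,  0.00000000e+00,  0.00000000e+00,
         1.00000000e+00]])}
```

View pics/top1.png

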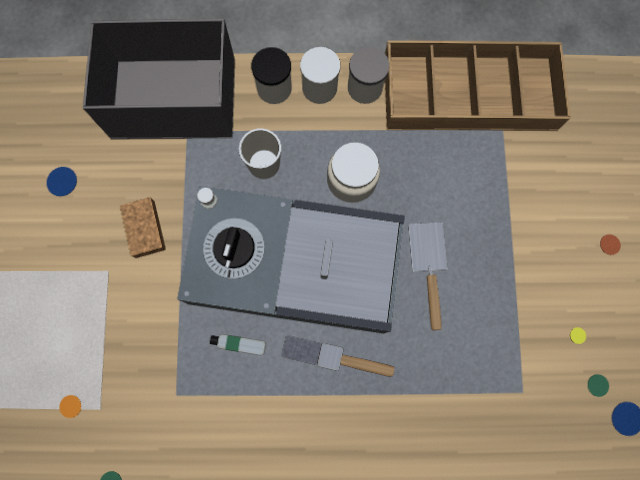

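View pics/scene1.png

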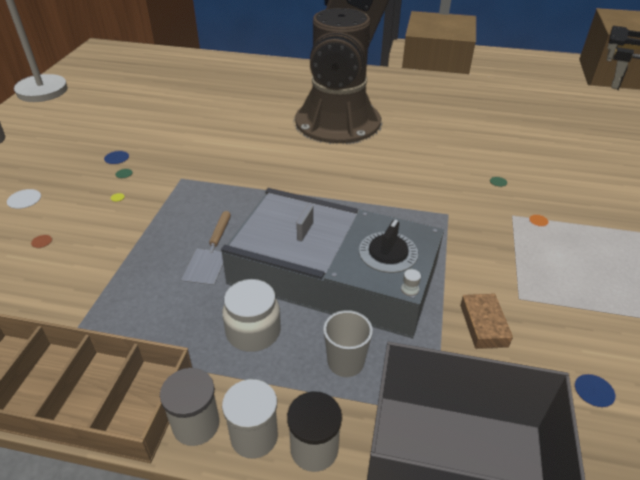

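The top view shows the dial ring at about (234,248) with its fin pointing down-left. The handle is at (326,258), the jar at (206,196), the tub at (354,168) and the cup at (261,150). The chest is turned a few degrees. The scene view agrees.

```bash
cat > h.py <<'E'
import numpy as np, cv2
from plant import r, eyes, workorder
from scipy.spatial.transform import Rotation as R
def cam(n):
    m=eyes.camera_model(n); f=240/np.tan(np.radians(m['fov_y']/2))
    if n=='wrist':
        s=r.get_state(); T=np.eye(4); T[:3,:3]=R.from_euler('xyz',s['eef_rot'],degrees=True).as_matrix(); T[:3,3]=s['tcp_pos']
        C=T@m['hand_eye']
    else: C=np.linalg.inv(m['world_to_cam'])
    return m,f,C
def ray(c,px,z):
    m,f,C=c; d=(np.array(px,float)-[m['cx'],m['cy']])/f
    u=d.copy()
    for _ in range(20): u=d/(1+m['k1']*(u@u))
    v=C[:3,:3]@np.array([u[0],-u[1],-1]); p=C[:3,3]
    return p+v*(z-p[2])/v[2]
E
python3 - <<'E'
from h import *
c=cam('top')
for n,p,z in [('ring',(234,248),.09),('handletop',(327,242),.133),('handletop2',(323,276),.133),('jar',(205,194),.126),('s1',(283,205),.09),('s2',(266,306),.09),('s3',(186,294),.09),('cup',(261,148),.085),('tub',(355,164),.085),('knife',(428,235),.02)]:
    print(n,ray(c,p,z).round(4))
E
```

```text
ring [0.5977 0.199  0.09  ]
handletop [0.5982 0.042  0.133 ]
handletop2 [0.5426 0.049  0.133 ]
jar [0.6828 0.2444 0.126 ]
s1 [0.6729 0.116  0.09  ]
s2 [0.499  0.1436 0.09  ]
s3 [0.5197 0.2781 0.09  ]
cup [0.7795 0.1559 0.085 ]
tub [ 0.7484 -0.0105  0.085 ]
knife [ 0.6336 -0.1475  0.02  ]
```

Call:
step_arm(
  plan=[
    [0.06, 0.04, 0, 0, 87],
    [0.15, 0.1, 0, 0, 87],
    [0.25, 0.16, 0, 0, 87],
    [0.35, 0.23, 0, 0, 87],
    [0.45, 0.29, 0, 0, 87],
    [0.55, 0.36, 0, 0, 87],
    [0.65, 0.42, 0, 0, 87],
    [0.75, 0.49, 0, 0, 87],
    [0.85, 0.55, 0, 0, 87],
    [0.95, 0.62, 0, 0, 87],
    [1, 0.65, 0, 0, 87],
  ],
)

```text
time_s: 1.02
tcp_pos: [0.3603, 0.4401, 0.2265]
eef_rot: [180.0, 0.0, -13.1]
contact_force: [0.7, 0.6, -0.4]
gripper_width: 0.0872
gripper_force: 0.0
```

Call:
step_arm(
  plan=[
    [0.1, 0.07, 0, 0, 87],
    [0.2, 0.14, 0, 0, 87],
    [0.31, 0.21, 0, 0, 87],
    [0.43, 0.28, -0.02, 0, 87],
    [0.55, 0.36, -0.04, 0, 87],
    [0.65, 0.42, -0.06, 0.02, 87],
    [0.75, 0.49, -0.08, 0.04, 87],
    [0.85, 0.56, -0.1, 0.06, 87],
    [0.93, 0.63, -0.1, 0.08, 87],
    [0.98, 0.67, -0.1, 0.1, 87],
    [1, 0.69, -0.1, 0.1, 87],
    [1, 0.69, -0.1, 0.1, 87],
  ],
)

```text
time_s: 2.02
tcp_pos: [0.5641, 0.2174, 0.2511]
eef_rot: [180.0, 0.0, -19.1]
contact_force: [-0.2, 0.3, -0.2]
gripper_width: 0.0872
gripper_force: 0.0
```

Run:
```python
from h import *
s=r.get_state(); print(s['time_s'],s['tcp_pos'],s['eef_rot'],s['joints'])
c=cam('wrist'); im=eyes.capture('wrist')
np.save('w1.npy',im); np.save('w1C.npy',c[2])
cv2.imwrite('pics/w1.png',im[:,:,::-1])
```

```text
2.0167 [0.56406741 0.21740157 0.25111947] [ 1.79961292e+02  2.62733054e-02 -1.90880693e+01] [ 3.95745581e+01  1.31474008e+01 -6.44571397e+00 -2.45041512e-03
 -7.04536110e+01  3.13382022e+01]
```

View pics/w1.png

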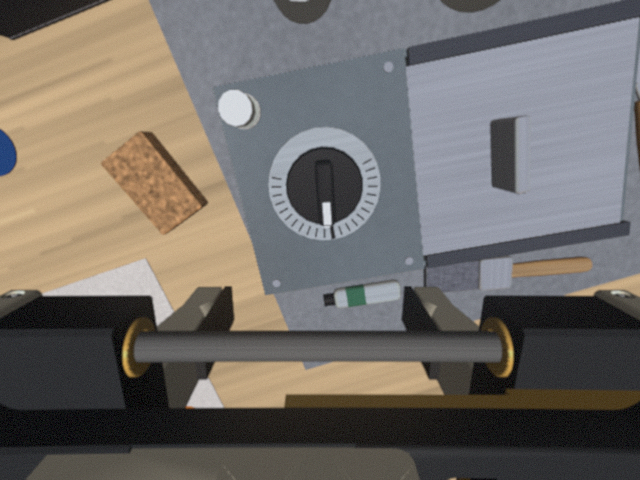

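The wrist view shows the ring centred at about (324,184), the fin top running from (322,165) to (328,225) with the white pointer, the lid handle's top edge at about (520,155), and screws at (388,67), (409,261) and (277,283).

Run:
```python
from h import *
im=np.load('w1.npy'); m,f,_=cam('wrist'); c=(m,f,np.load('w1C.npy'))
hsv=cv2.cvtColor(im,cv2.COLOR_RGB2HSV)
roi=np.zeros(im.shape[:2],np.uint8); cv2.circle(roi,(324,184),72,255,-1)
g=cv2.cvtColor(im,cv2.COLOR_RGB2GRAY)
ring=((g>130)&(roi>0)).astype(np.uint8)
cs,_=cv2.findContours(cv2.morphologyEx(ring,cv2.MORPH_CLOSE,np.ones((5,5))),cv2.RETR_EXTERNAL,cv2.CHAIN_APPROX_NONE)
k=max(cs,key=cv2.contourArea); e=cv2.fitEllipse(cv2.convexHull(k)); print('ring',e)
d=ray(c,e[0],.091); print('dial',d)
wh=((g>190)&(roi>0)).astype(np.uint8); n,l,st,ct=cv2.connectedComponentsWithStats(wh)
for i in range(1,n):
    if st[i][4]>15:print(st[i],ct[i], ray(c,ct[i],.146))
S=[ray(c,p,.09) for p in[(388,67),(409,261),(277,283)]]
print(S); v=S[0]-S[1]; print('yaw',np.degrees(np.arctan2(v[1],v[0]))); v=S[2]-S[1]; print(np.degrees(np.arctan2(-v[0],v[1])))
for p in [(521,117),(520,192),(516,155)]: print('h',ray(c,p,.133))
# pointer
for z,p in [(.146,(326,203)),(.146,(327,224)),(.104,(331,236))]:
    q=ray(c,p,z)-d; print('ptr yaw',np.degrees(np.arctan2(-q[1],-q[0])),np.hypot(*q[:2]))
```

```text
ring ((324.006591796875, 183.14581298828125), (112.8469467163086, 113.97051239013672), 17.178945541381836)
dial [0.60144588 0.19773001 0.091     ]
[323 203   8  22 146] [326.52739726 213.43835616] [0.58502417 0.2022928  0.146     ]
[array([0.67555774, 0.11544597, 0.09      ]), array([0.50021931, 0.14217369, 0.09      ]), array([0.52112187, 0.27578312, 0.09      ])]
yaw -8.667163767729617
-8.89158052597808
h [0.60446006 0.03961518 0.133     ]
h [0.54761769 0.04913354 0.133     ]
h [0.5777469  0.04753103 0.133     ]
ptr yaw -15.284156830643205 0.008690848615174537
ptr yaw -15.722719082679209 0.025654921891436644
ptr yaw -11.18828792713734 0.04794274763066272
```

Call:
step_arm(
  plan=[
    [0.08, 0.013, 0, -0.03, 87],
    [0.16, 0.026, 0, -0.06, 87],
    [0.162, 0.026, 0.1, -0.06, 87],
    [0.162, 0.026, 0.2, -0.06, 87],
    [0.162, 0.026, 0.3, -0.06, 87],
    [0.162, 0.026, 0.4, -0.06, 87],
    [0.162, 0.026, 0.48, -0.06, 87],
    [0.162, 0.026, 0.54, -0.06, 87],
    [0.162, 0.026, 0.56, -0.06, 87],
    [0.162, 0.026, 0.56, -0.06, 87],
  ],
)

```text
time_s: 2.9
tcp_pos: [0.5986, 0.2, 0.1102]
eef_rot: [179.9, 0.1, -15.3]
contact_force: [0.5, 0.3, -0.0]
gripper_width: 0.0871
gripper_force: 0.0
```

Call:
step_arm(
  plan=[
    [0, 0, 0, 0, 40],
    [0, 0, 0, 0, 30],
    [0, 0, 0, 0, 20],
    [0, 0, 0, 0, 16],
    [0, 0, 0, 0, 12],
    [0, 0, 0, 0, 8],
    [0, 0, 0, 0, 0],
    [0, 0, 0, 0, 0],
    [0, 0, 0, 0, 0],
    [0, 0, 0, 0, 0],
    [0, 0, 0, 0, 0],
    [0, 0, 0, 0, 0],
  ],
  newtons=15,
)

```text
time_s: 3.9
tcp_pos: [0.5995, 0.1988, 0.1115]
eef_rot: [179.9, 0.0, -15.4]
contact_force: [1.8, -0.2, 1.1]
gripper_width: 0.0139
gripper_force: 15.0
```

```bash
cat > st.py <<'E'
from h import *
s=r.get_state()
for k in('time_s','tcp_pos','eef_rot','contact_force','moment','gripper_width','gripper_force'): print(k,np.round(s[k],4))
E
python3 st.py
```

```text
time_s 3.9
tcp_pos [0.5995 0.1988 0.1115]
eef_rot [ 1.79911e+02  2.86000e-02 -1.53889e+01]
contact_force [ 1.8498 -0.1821  1.133 ]
moment [ 0.0888 -0.5332 -0.0382]
gripper_width 0.0139
gripper_force 14.9998
```

Call:
step_arm(
  plan=[
    [0, 0, 0, 0, 0],
    [0, 0, 0, 0, 0],
    [0, 0, 0, 0.02, 0],
    [0, 0, 0, 0.04, 0],
    [0, 0, 0, 0.06, 0],
    [0, 0, 0, 0.08, 0],
    [0, 0, 0, 0.1, 0],
    [0, 0, 0, 0.12, 0],
    [0, 0, 0, 0.14, 0],
    [0, 0, 0, 0.16, 0],
    [0, 0, 0, 0.16, 0],
  ],
  newtons=40,
)

```text
time_s: 4.82
tcp_pos: [0.5995, 0.1987, 0.1115]
eef_rot: [179.9, 0.0, -25.2]
contact_force: [-1.1, -5.5, 1.4]
gripper_width: 0.0139
gripper_force: 40.0
```

```bash
python3 st.py
```

```text
time_s 4.8167
tcp_pos [0.5995 0.1987 0.1115]
eef_rot [ 1.799239e+02  1.440000e-02 -2.515600e+01]
contact_force [-1.1127 -5.515   1.4393]
moment [-2.0151  0.2048  0.0194]
gripper_width 0.0139
gripper_force 39.9983
```

Call:
step_arm(
  plan=[
    [0, 0, 0, 0.02, 0],
    [0, 0, 0, 0.04, 0],
    [0, 0, 0, 0.06, 0],
    [0, 0, 0, 0.07, 0],
    [0, 0, 0, 0.07, 0],
    [0, 0, 0, 0.07, 0],
  ],
)

```text
time_s: 5.32
tcp_pos: [0.5995, 0.1987, 0.1115]
eef_rot: [179.9, 0.0, -29.3]
contact_force: [-0.9, -5.3, 1.9]
gripper_width: 0.0138
gripper_force: 40.0
```

```bash
python3 st.py
```

```text
time_s 5.3167
tcp_pos [0.5995 0.1987 0.1115]
eef_rot [ 1.799219e+02  9.500000e-03 -2.929240e+01]
contact_force [-0.8778 -5.3345  1.9419]
moment [-2.0326  0.275  -0.006 ]
gripper_width 0.0138
gripper_force 39.9975
```

Call:
step_arm(
  plan=[
    [0, 0, 0, 0.02, 0],
    [0, 0, 0, 0.04, 0],
    [0, 0, 0, 0.06, 0],
    [0, 0, 0, 0.07, 0],
    [0, 0, 0, 0.07, 0],
    [0, 0, 0, 0.07, 0],
  ],
)

```text
time_s: 5.82
tcp_pos: [0.5995, 0.1987, 0.1115]
eef_rot: [179.9, 0.0, -33.5]
contact_force: [-0.4, -5.2, 2.2]
gripper_width: 0.0138
gripper_force: 40.0
```

```bash
python3 st.py|egrep 'rot|mom'
```

```text
eef_rot [ 1.799182e+02  4.800000e-03 -3.349280e+01]
moment [-2.1086  0.2476 -0.0287]
```

Call:
step_arm(
  plan=[
    [0, 0, 0, 0.02, 0],
    [0, 0, 0, 0.04, 0],
    [0, 0, 0, 0.06, 0],
    [0, 0, 0, 0.07, 0],
    [0, 0, 0, 0.07, 0],
    [0, 0, 0, 0.07, 0],
  ],
)

```text
time_s: 6.32
tcp_pos: [0.5994, 0.1986, 0.1115]
eef_rot: [179.9, 0.0, -37.7]
contact_force: [-1.0, -6.3, 1.8]
gripper_width: 0.0136
gripper_force: 40.0
```

```bash
sed -i 's/^for/print(s["joint_torque"].round(3));&/' st.py; python3 st.py|egrep '\[-?.*rot|\[|mom'
```

```text
File "st.py", line 3
    print(s["joint_torque"].round(3));for k in('time_s','tcp_pos','eef_rot','contact_force','moment','gripper_width','gripper_force'): print(k,np.round(s[k],4))
                                      ^^^
SyntaxError: invalid syntax
```

```bash
sed -i 's/;for/\nfor/' st.py; python3 st.py
python3 - <<'E'
from h import *
c=cam('wrist'); np.save('w2C.npy',c[2]); im=eyes.capture('wrist'); np.save('w2.npy',im)
cv2.imwrite('pics/w2.png',cv2.resize(im[200:440,140:500,::-1],None,fx=2,fy=2))
E
```

```text
[ 3.4350e+00 -5.5138e+01  2.7356e+01  4.9770e+00  1.5590e+00  1.3000e-02]
time_s 6.3167
tcp_pos [0.5994 0.1986 0.1115]
eef_rot [ 1.799111e+02  2.700000e-03 -3.769380e+01]
contact_force [-1.0003 -6.3495  1.7707]
moment [-2.0384  0.3094 -0.0553]
gripper_width 0.0136
gripper_force 39.9976
```

View pics/w2.png

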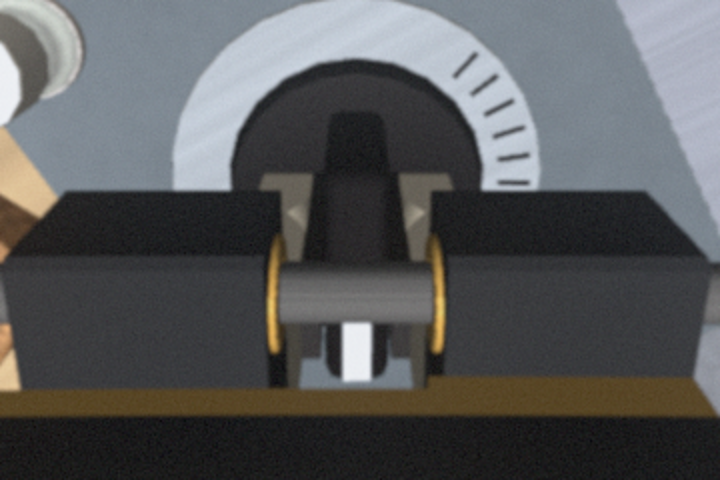

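The fin lies square between the pads with the pointer straight along it, so the dial is turning with the gripper.

Call:
step_arm(
  plan=[
    [0, 0, 0, 0.02, 0],
    [0, 0, 0, 0.04, 0],
    [0, 0, 0, 0.06, 0],
    [0, 0, 0, 0.06, 0],
    [0, 0, 0, 0.06, 0],
  ],
)

```text
time_s: 6.78
tcp_pos: [0.5994, 0.1986, 0.1115]
eef_rot: [179.9, -0.0, -41.3]
contact_force: [-0.8, -6.7, 2.3]
gripper_width: 0.0134
gripper_force: 40.0
```

```bash
python3 st.py
```

```text
[ 3.4620e+00 -5.5089e+01  2.7392e+01  4.9780e+00  1.5920e+00 -2.4000e-02]
time_s 6.7833
tcp_pos [0.5994 0.1986 0.1115]
eef_rot [ 1.799089e+02 -3.300000e-03 -4.129980e+01]
contact_force [-0.8038 -6.6861  2.2862]
moment [-2.1229  0.3779 -0.1066]
gripper_width 0.0134
gripper_force 39.9977
```

```bash
cat > fin.py <<'E'
from h import *
import sys
def fin(im):
    g=cv2.cvtColor(im,cv2.COLOR_RGB2GRAY)[362:391,285:350]
    ys,xs=np.where(g>170); y0=ys.min();y1=ys.max()
    L=[xs[ys==y].mean() for y in range(y0,y1+1)]
    a=np.polyfit(range(len(L)),L,1)[0]
    # fin far end edges: dark columns in rows 258..283
    gg=cv2.cvtColor(im,cv2.COLOR_RGB2GRAY)[258:284,290:350].astype(float)
    return xs.mean()+285,ys.mean()+362,len(xs),np.degrees(np.arctan(a))
if __name__=='__main__':
    print('w2',fin(np.load('w2.npy')))
    im=eyes.capture('wrist'); print('now',fin(im)); cv2.imwrite('pics/now.png',im[:,:,::-1])
E
python3 fin.py
```

```text
w2 (np.float64(317.8637469586375), np.float64(375.79318734793185), 411, np.float64(-1.3686289441900898))
now (np.float64(317.88106796116506), np.float64(375.7111650485437), 412, np.float64(-0.8890010926569936))
```

Call:
step_arm(
  plan=[
    [0, 0, 0, 0.01, 0],
    [0, 0, 0, 0.02, 0],
    [0, 0, 0, 0.03, 0],
    [0, 0, 0, 0.03, 0],
    [0, 0, 0, 0.03, 0],
  ],
)

```text
time_s: 7.25
tcp_pos: [0.5994, 0.1986, 0.1115]
eef_rot: [179.9, -0.0, -43.1]
contact_force: [-0.9, -5.5, 2.3]
gripper_width: 0.0134
gripper_force: 40.0
```

```bash
python3 st.py; python3 fin.py
```

```text
[ 3.4670e+00 -5.5065e+01  2.7412e+01  4.9710e+00  1.6090e+00  2.0000e-03]
time_s 7.25
tcp_pos [0.5994 0.1986 0.1115]
eef_rot [ 1.79909e+02 -5.50000e-03 -4.30951e+01]
contact_force [-0.8923 -5.4837  2.2909]
moment [-2.132   0.3942 -0.0213]
gripper_width 0.0134
gripper_force 39.9968
w2 (np.float64(317.8637469586375), np.float64(375.79318734793185), 411, np.float64(-1.3686289441900898))
now (np.float64(317.86570743405275), np.float64(375.7410071942446), 417, np.float64(-0.9595440280883076))
```

Call:
step_arm(
  plan=[
    [0, 0, 0, 0.02, 0],
    [0, 0, 0, 0.04, 0],
    [0, 0, 0, 0.06, 0],
    [0, 0, 0, 0.06, 0],
    [0, 0, 0, 0.06, 0],
  ],
)

```text
time_s: 7.72
tcp_pos: [0.5994, 0.1986, 0.1115]
eef_rot: [179.9, -0.0, -46.7]
contact_force: [-1.6, -5.8, 2.3]
gripper_width: 0.0138
gripper_force: 40.0
```

```bash
python3 st.py|egrep '\[|mom'
```

```text
[ 3.4990e+00 -5.5010e+01  2.7444e+01  4.9820e+00  1.6420e+00 -2.4000e-02]
tcp_pos [0.5994 0.1986 0.1115]
eef_rot [ 1.79907e+02 -1.32000e-02 -4.67002e+01]
contact_force [-1.6268 -5.8306  2.2807]
moment [-2.1764  0.3999 -0.0687]
```

Call:
step_arm(
  plan=[
    [0, 0, 0, 0.02, 0],
    [0, 0, 0, 0.04, 0],
    [0, 0, 0, 0.06, 0],
    [0, 0, 0, 0.06, 0],
    [0, 0, 0, 0.06, 0],
  ],
)

```text
time_s: 8.13
tcp_pos: [0.5993, 0.1985, 0.1115]
eef_rot: [179.9, -0.0, -50.3]
contact_force: [-1.8, -6.0, 2.3]
gripper_width: 0.0137
gripper_force: 40.0
```

```bash
python3 st.py|egrep '\[|mom'; python3 fin.py
```

```text
[ 3.5130e+00 -5.4954e+01  2.7479e+01  4.9890e+00  1.6770e+00 -2.4000e-02]
tcp_pos [0.5993 0.1985 0.1115]
eef_rot [ 1.798972e+02 -1.760000e-02 -5.029860e+01]
contact_force [-1.7516 -6.0421  2.2765]
moment [-2.148   0.4142 -0.0281]
w2 (np.float64(317.8637469586375), np.float64(375.79318734793185), 411, np.float64(-1.3686289441900898))
now (np.float64(317.9154589371981), np.float64(375.80193236714973), 414, np.float64(-1.3263155748837483))
```

Call:
step_arm(
  plan=[
    [0, 0, 0, 0.02, 0],
    [0, 0, 0, 0.04, 0],
    [0, 0, 0, 0.06, 0],
    [0, 0, 0, 0.06, 0],
    [0, 0, 0, 0.06, 0],
  ],
)

```text
time_s: 8.6
tcp_pos: [0.5993, 0.1985, 0.1115]
eef_rot: [179.9, -0.0, -53.9]
contact_force: [-1.4, -5.8, 2.2]
gripper_width: 0.0137
gripper_force: 40.0
```

```bash
python3 st.py|egrep '\[|mom'
```

```text
[ 3.5230e+00 -5.4895e+01  2.7513e+01  4.9970e+00  1.7120e+00 -2.4000e-02]
tcp_pos [0.5993 0.1985 0.1115]
eef_rot [ 1.79900e+02 -2.31000e-02 -5.39012e+01]
contact_force [-1.365  -5.8456  2.1849]
moment [-2.1246  0.4176 -0.0889]
```

Call:
step_arm(
  plan=[
    [0, 0, 0, 0.02, 0],
    [0, 0, 0, 0.04, 0],
    [0, 0, 0, 0.06, 0],
    [0, 0, 0, 0.06, 0],
    [0, 0, 0, 0.06, 0],
  ],
)

```text
time_s: 9.02
tcp_pos: [0.5993, 0.1985, 0.1115]
eef_rot: [179.9, -0.0, -57.5]
contact_force: [-2.1, -7.0, 2.0]
gripper_width: 0.0138
gripper_force: 40.0
```

```bash
python3 st.py|egrep '\[|mom'
```

```text
[ 3.5260e+00 -5.4836e+01  2.7545e+01  5.0090e+00  1.7470e+00 -2.4000e-02]
tcp_pos [0.5993 0.1985 0.1115]
eef_rot [ 1.79897e+02 -2.92000e-02 -5.74998e+01]
contact_force [-2.1419 -7.0309  2.0193]
moment [-2.1887  0.4621 -0.029 ]
```

Call:
step_arm(
  plan=[
    [0, 0, 0, 0.02, 0],
    [0, 0, 0, 0.04, 0],
    [0, 0, 0, 0.06, 0],
    [0, 0, 0, 0.06, 0],
    [0, 0, 0, 0.06, 0],
  ],
)

```text
time_s: 9.43
tcp_pos: [0.5993, 0.1985, 0.1115]
eef_rot: [179.9, -0.0, -61.1]
contact_force: [-2.3, -6.3, 2.4]
gripper_width: 0.0138
gripper_force: 40.0
```

```bash
python3 st.py|egrep '\[|mom'; python3 fin.py
```

```text
[ 3.5210e+00 -5.4775e+01  2.7578e+01  5.0220e+00  1.7820e+00 -2.4000e-02]
tcp_pos [0.5993 0.1985 0.1115]
eef_rot [ 1.798943e+02 -3.590000e-02 -6.110050e+01]
contact_force [-2.3451 -6.3379  2.3551]
moment [-2.2035  0.5444 -0.0033]
w2 (np.float64(317.8637469586375), np.float64(375.79318734793185), 411, np.float64(-1.3686289441900898))
now (np.float64(317.8507109004739), np.float64(375.8080568720379), 422, np.float64(-1.142941511735571))
```

Call:
step_arm(
  plan=[
    [0, 0, 0, 0.02, 0],
    [0, 0, 0, 0.04, 0],
    [0, 0, 0, 0.05, 0],
    [0, 0, 0, 0.05, 0],
    [0, 0, 0, 0.05, 0],
  ],
)

```text
time_s: 9.9
tcp_pos: [0.5992, 0.1984, 0.1115]
eef_rot: [179.9, -0.0, -64.1]
contact_force: [-1.6, -6.4, 3.1]
gripper_width: 0.0135
gripper_force: 40.0
```

```bash
python3 st.py|egrep '\[|mom'; python3 fin.py
```

```text
[ 3.5180e+00 -5.4722e+01  2.7605e+01  5.0350e+00  1.8120e+00  1.3000e-02]
tcp_pos [0.5992 0.1984 0.1115]
eef_rot [ 1.798946e+02 -4.020000e-02 -6.410150e+01]
contact_force [-1.5943 -6.4449  3.0526]
moment [-2.166  0.554  0.012]
w2 (np.float64(317.8637469586375), np.float64(375.79318734793185), 411, np.float64(-1.3686289441900898))
now (np.float64(317.85), np.float64(375.7809523809524), 420, np.float64(-1.100620957591156))
```

Call:
step_arm(
  plan=[
    [0, 0, 0, 0.02, 0],
    [0, 0, 0, 0.03, 0],
    [0, 0, 0, 0.03, 0],
    [0, 0, 0, 0.03, 0],
  ],
)

```text
time_s: 10.28
tcp_pos: [0.5992, 0.1985, 0.1115]
eef_rot: [179.9, -0.0, -65.9]
contact_force: [-1.4, -6.6, 2.3]
gripper_width: 0.0139
gripper_force: 40.0
```

```bash
python3 st.py|egrep '\[|mom'; python3 fin.py; python3 -c "
import cv2;a=cv2.imread('pics/now.png');cv2.imwrite('pics/now2.png',cv2.resize(a[180:440,100:500],None,fx=2,fy=2))"
```

```text
[ 3.511e+00 -5.469e+01  2.762e+01  5.043e+00  1.830e+00  1.400e-02]
tcp_pos [0.5992 0.1985 0.1115]
eef_rot [ 1.798944e+02 -4.470000e-02 -6.589510e+01]
contact_force [-1.4213 -6.637   2.3272]
moment [-2.1402  0.6103 -0.1124]
w2 (np.float64(317.8637469586375), np.float64(375.79318734793185), 411, np.float64(-1.3686289441900898))
now (np.float64(317.8507109004739), np.float64(375.8270142180095), 422, np.float64(-1.030084054282151))
```

View pics/now2.png

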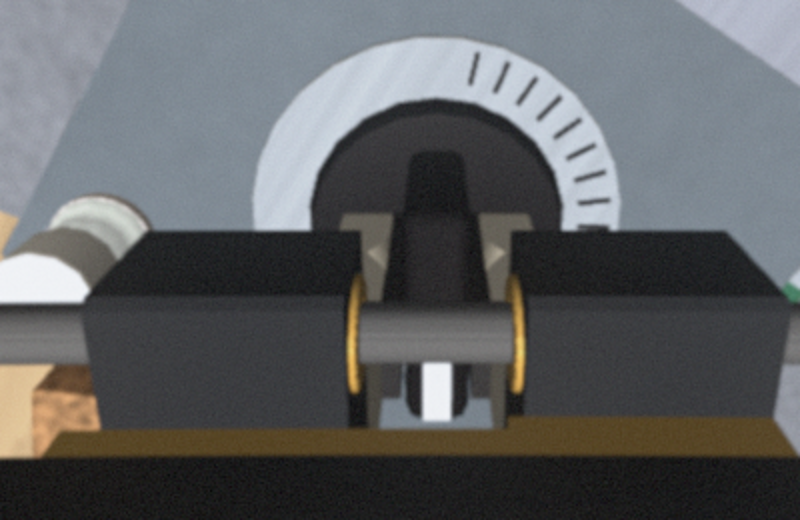

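The fin is still square in the pads and the dial has turned about 57° by the marks. The stop has not been met yet.

Call:
step_arm(
  plan=[
    [0, 0, 0, 0.02, 0],
    [0, 0, 0, 0.03, 0],
    [0, 0, 0, 0.03, 0],
    [0, 0, 0, 0.03, 0],
  ],
)

```text
time_s: 10.67
tcp_pos: [0.5992, 0.1984, 0.1115]
eef_rot: [179.9, -0.0, -67.7]
contact_force: [-1.7, -6.1, 3.4]
gripper_width: 0.0142
gripper_force: 40.0
```

```bash
python3 st.py|egrep '\[|mom'; python3 fin.py
```

```text
[ 3.4990e+00 -5.4659e+01  2.7636e+01  5.0490e+00  1.8470e+00  5.0000e-03]
tcp_pos [0.5992 0.1984 0.1115]
eef_rot [ 1.798939e+02 -4.710000e-02 -6.769870e+01]
contact_force [-1.6521 -6.1461  3.3531]
moment [-2.1804  0.5732 -0.0543]
w2 (np.float64(317.8637469586375), np.float64(375.79318734793185), 411, np.float64(-1.3686289441900898))
now (np.float64(317.9011764705882), np.float64(375.88), 425, np.float64(-0.7196874568181053))
```

Call:
step_arm(
  plan=[
    [0, 0, 0, 0.01, 0],
    [0, 0, 0, 0.02, 0],
    [0, 0, 0, 0.03, 0],
    [0, 0, 0, 0.03, 0],
  ],
)

```text
time_s: 11.05
tcp_pos: [0.5992, 0.1984, 0.1115]
eef_rot: [179.9, -0.1, -69.5]
contact_force: [-0.7, -6.2, 3.5]
gripper_width: 0.0139
gripper_force: 40.0
```

```bash
python3 st.py|egrep '\[|mom|wid'; python3 fin.py
```

```text
[  3.38  -54.66   27.678   4.985   1.869  -0.326]
tcp_pos [0.5992 0.1984 0.1115]
eef_rot [ 1.79892e+02 -5.48000e-02 -6.95124e+01]
contact_force [-0.7298 -6.2287  3.5305]
moment [-2.1345  0.6301  0.1217]
gripper_width 0.0139
w2 (np.float64(317.8637469586375), np.float64(375.79318734793185), 411, np.float64(-1.3686289441900898))
now (np.float64(318.2177033492823), np.float64(375.7822966507177), 418, np.float64(1.284000758541918))
```

The stop has been met: the torque on joint 6 jumped to −0.33 N m. I'll press a degree more so the touch is clear.

Call:
step_arm(
  plan=[
    [0, 0, 0, 0.01, 0],
    [0, 0, 0, 0.02, 0],
    [0, 0, 0, 0.02, 0],
    [0, 0, 0, 0.02, 0],
  ],
)

```text
time_s: 11.43
tcp_pos: [0.5992, 0.1984, 0.1115]
eef_rot: [179.9, -0.1, -70.7]
contact_force: [-0.9, -6.6, 2.8]
gripper_width: 0.0141
gripper_force: 40.0
```

```bash
python3 st.py|egrep '\[|mom|wid'; python3 fin.py
```

```text
[  3.378 -54.641  27.695   4.973   1.88   -0.248]
tcp_pos [0.5992 0.1984 0.1115]
eef_rot [ 1.798903e+02 -5.900000e-02 -7.067220e+01]
contact_force [-0.9201 -6.5719  2.8263]
moment [-2.0914  0.6129  0.2575]
gripper_width 0.0141
w2 (np.float64(317.8637469586375), np.float64(375.79318734793185), 411, np.float64(-1.3686289441900898))
now (np.float64(318.3050847457627), np.float64(375.80387409200966), 413, np.float64(1.1429415117355375))
```

Call:
step_arm(
  plan=[
    [0, 0, 0, -0.03, 0],
    [0, 0, 0, -0.08, 0],
    [0, 0, 0, -0.15, 0],
    [0, 0, 0, -0.23, 0],
    [0, 0, 0, -0.31, 0],
    [0, 0, 0, -0.39, 0],
    [0, 0, 0, -0.47, 0],
    [0, 0, 0, -0.55, 0],
    [0, 0, 0, -0.63, 0],
    [0, 0, 0, -0.7, 0],
    [0, 0, 0, -0.75, 0],
    [0, 0, 0, -0.75, 0],
  ],
)

```text
time_s: 12.48
tcp_pos: [0.5995, 0.1988, 0.1115]
eef_rot: [179.9, 0.0, -25.5]
contact_force: [-0.2, -6.1, 1.6]
gripper_width: 0.0139
gripper_force: 40.0
```

Call:
step_arm(
  plan=[
    [0, 0, 0, -0.05, 0],
    [0, 0, 0, -0.11, 0],
    [0, 0, 0, -0.18, 0],
    [0, 0, 0, -0.25, 0],
    [0, 0, 0, -0.32, 0],
    [0, 0, 0, -0.39, 0],
    [0, 0, 0, -0.45, 0],
    [0, 0, 0, -0.5, 0],
    [0, 0, 0, -0.54, 0],
    [0, 0, 0, -0.57, 0],
    [0, 0, 0, -0.58, 0],
    [0, 0, 0, -0.58, 0],
  ],
)

```text
time_s: 13.48
tcp_pos: [0.5996, 0.1991, 0.1115]
eef_rot: [180.0, 0.0, 9.1]
contact_force: [-1.3, -6.3, 1.4]
gripper_width: 0.0138
gripper_force: 40.0
```

```bash
python3 st.py|egrep '\[|mom|wid'; python3 fin.py
```

```text
[  2.863 -55.393  27.293   5.073   1.481   0.27 ]
tcp_pos [0.5996 0.1991 0.1115]
eef_rot [1.799682e+02 3.620000e-02 9.145900e+00]
contact_force [-1.2798 -6.2654  1.3731]
moment [-1.9563  0.318   0.0267]
gripper_width 0.0138
w2 (np.float64(317.8637469586375), np.float64(375.79318734793185), 411, np.float64(-1.3686289441900898))
now (np.float64(317.53217821782175), np.float64(375.93811881188117), 404, np.float64(0.3528020651369076))
```

Call:
step_arm(
  plan=[
    [0, 0, 0, -0.01, 0],
    [0, 0, 0, -0.02, 0],
    [0, 0, 0, -0.025, 0],
    [0, 0, 0, -0.025, 0],
  ],
)

```text
time_s: 13.87
tcp_pos: [0.5996, 0.1991, 0.1115]
eef_rot: [180.0, 0.0, 10.6]
contact_force: [-0.6, -4.7, 1.6]
gripper_width: 0.0136
gripper_force: 40.0
```

Call:
step_arm(
  plan=[
    [0, 0, 0, 0.03, 0],
    [0, 0, 0, 0.08, 0],
    [0, 0, 0, 0.15, 0],
    [0, 0, 0, 0.23, 0],
    [0, 0, 0, 0.31, 0],
    [0, 0, 0, 0.39, 0],
    [0, 0, 0, 0.47, 0],
    [0, 0, 0, 0.54, 0],
    [0, 0, 0, 0.6, 0],
    [0, 0, 0, 0.645, 0],
    [0, 0, 0, 0.665, 0],
    [0, 0, 0, 0.665, 0],
  ],
)

```text
time_s: 14.87
tcp_pos: [0.5995, 0.1987, 0.1115]
eef_rot: [179.9, 0.0, -29.4]
contact_force: [-1.3, -6.0, 2.6]
gripper_width: 0.0137
gripper_force: 40.0
```

```bash
python3 st.py|egrep '\[|mom|wid'; python3 fin.py
```

```text
[  3.794 -55.135  27.601   4.85    1.738  -0.411]
tcp_pos [0.5995 0.1987 0.1115]
eef_rot [ 1.799198e+02  8.600000e-03 -2.939110e+01]
contact_force [-1.3351 -5.9722  2.5571]
moment [-2.3796  0.3515 -0.0423]
gripper_width 0.0137
w2 (np.float64(317.8637469586375), np.float64(375.79318734793185), 411, np.float64(-1.3686289441900898))
now (np.float64(317.98267326732673), np.float64(375.7029702970297), 404, np.float64(-0.8748921752670124))
```

Call:
step_arm(
  plan=[
    [0, 0, 0, 0, 30],
    [0, 0, 0, 0, 60],
    [0, 0, 0, 0, 60],
    [0, 0, 0, 0, 60],
    [0, 0, -0.05, 0, 60],
    [0, 0, -0.14, 0, 60],
    [0, 0, -0.25, 0, 60],
    [0, 0, -0.34, 0, 60],
    [0, 0, -0.36, 0, 60],
  ],
)

```text
time_s: 15.67
tcp_pos: [0.6019, 0.2007, 0.2062]
eef_rot: [-179.7, -0.2, -29.2]
contact_force: [2.2, 0.7, 1.0]
gripper_width: 0.0597
gripper_force: 0.0
```

Call:
step_arm(
  plan=[
    [0.03, 0.08, 0, -0.04, 60],
    [0.06, 0.18, 0, -0.1, 60],
    [0.1, 0.28, 0, -0.17, 60],
    [0.14, 0.38, 0, -0.24, 60],
    [0.18, 0.48, 0, -0.3, 60],
    [0.21, 0.56, 0, -0.344, 60],
    [0.224, 0.588, 0, -0.344, 60],
    [0.224, 0.588, 0, -0.344, 60],
  ],
)

```text
time_s: 16.33
tcp_pos: [0.5769, 0.0426, 0.2016]
eef_rot: [-180.0, -0.0, -8.7]
contact_force: [0.7, -0.2, -0.5]
gripper_width: 0.0599
gripper_force: 0.0
```

Run:
```python
from h import *
s=r.get_state(); print(s['tcp_pos'],s['eef_rot'])
c=cam('wrist'); np.save('w3C.npy',c[2]); im=eyes.capture('wrist'); np.save('w3.npy',im)
cv2.imwrite('pics/w3.png',im[:,:,::-1])
```

```text
[0.57690505 0.04259758 0.20163425] [-1.79978488e+02 -1.68603259e-02 -8.72270926e+00]
```

View pics/w3.png

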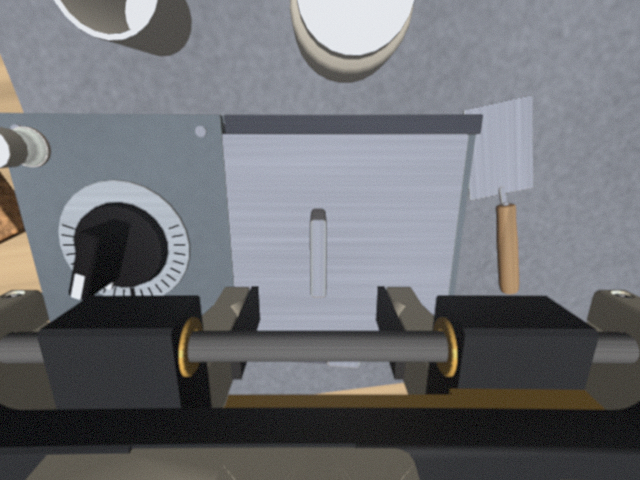

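The handle's top is at about (318,255), midway between the fingers and parallel to them, so I'll go down and pinch it.

Call:
step_arm(
  plan=[
    [0, 0, 0.06, 0, 60],
    [0, 0, 0.16, 0, 60],
    [0, 0, 0.27, 0, 60],
    [0, 0, 0.36, 0, 60],
    [0, 0, 0.4, 0, 60],
    [0, 0, 0.41, 0, 60],
    [0, 0, 0.41, 0, 40],
    [0, 0, 0.41, 0, 20],
    [0, 0, 0.41, 0, 10],
    [0, 0, 0.41, 0, 0],
    [0, 0, 0.41, 0, 0],
    [0, 0, 0.41, 0, 0],
  ],
  newtons=20,
)

```text
time_s: 17.38
tcp_pos: [0.5773, 0.044, 0.0998]
eef_rot: [-180.0, -0.1, -8.6]
contact_force: [-1.1, -0.3, -0.3]
gripper_width: 0.0256
gripper_force: 0.0
```

Call:
step_arm(
  plan=[
    [0, 0, 0, 0, 0],
    [0, 0, 0, 0, 0],
    [0, 0.01, 0, 0, 0],
    [0, 0.02, 0, 0, 0],
    [0, 0.03, 0, 0, 0],
    [0, 0.04, 0, 0, 0],
    [0, 0.05, 0, 0, 0],
    [0, 0.06, 0, 0, 0],
  ],
)

```text
time_s: 18.05
tcp_pos: [0.5748, 0.029, 0.0993]
eef_rot: [-180.0, -0.0, -8.5]
contact_force: [-2.2, 2.8, 6.1]
gripper_width: 0.0119
gripper_force: 20.0
```

The lid is past its locked 3 mm, with only 2.8 N of force, so it is unlocked.

Call:
step_arm(
  plan=[
    [0, 0.03, 0, 0, 0],
    [0, 0.07, 0, 0, 0],
    [0, 0.11, 0, 0, 0],
    [0, 0.15, 0, 0, 0],
    [0, 0.19, 0, 0, 0],
    [0, 0.23, 0, 0, 0],
    [0, 0.26, 0, 0, 0],
    [0, 0.29, 0, 0, 0],
    [0, 0.31, 0, 0, 0],
    [0, 0.325, 0, 0, 0],
    [0, 0.325, 0, 0, 0],
  ],
)

```text
time_s: 18.97
tcp_pos: [0.5623, -0.0524, 0.0993]
eef_rot: [180.0, 0.0, -8.6]
contact_force: [-2.9, -1.7, 4.7]
gripper_width: 0.0118
gripper_force: 20.0
```

Call:
step_arm(
  plan=[
    [0, 0.006, 0, 0, 0],
    [0, 0.012, 0, 0, 0],
    [0, 0.018, 0, 0, 0],
    [0, 0.024, 0, 0, 0],
    [0, 0.024, 0, 0, 0],
  ],
)

```text
time_s: 19.38
tcp_pos: [0.5617, -0.0565, 0.0993]
eef_rot: [-179.9, -0.0, -8.6]
contact_force: [-3.0, 8.2, 7.1]
gripper_width: 0.0121
gripper_force: 20.0
```

Call:
step_arm(
  plan=[
    [0, 0.004, 0, 0, 0],
    [0, 0.008, 0, 0, 0],
    [0, 0.008, 0, 0, 0],
    [0, 0.008, 0, 0, 0],
  ],
)

```text
time_s: 19.72
tcp_pos: [0.5617, -0.0566, 0.0993]
eef_rot: [-179.8, -0.0, -8.5]
contact_force: [-5.6, 18.5, 7.8]
gripper_width: 0.0121
gripper_force: 20.0
```

The lid is at its end stop: the force has gone to 18 N with no further motion. I'll ease off, let go and rise.

Call:
step_arm(
  plan=[
    [0, -0.008, 0, 0, 0],
    [0, -0.008, 0, 0, 20],
    [0, -0.008, 0, 0, 50],
    [0, -0.008, 0, 0, 50],
    [0, -0.008, 0, 0, 50],
    [0, -0.008, -0.05, 0, 50],
    [0, -0.008, -0.15, 0, 50],
    [0, -0.008, -0.28, 0, 50],
    [0, -0.008, -0.4, 0, 50],
    [0, -0.008, -0.5, 0, 50],
    [0, -0.008, -0.55, 0, 50],
    [0, -0.008, -0.55, 0, 50],
  ],
)

```text
time_s: 20.72
tcp_pos: [0.5635, -0.0576, 0.2402]
eef_rot: [-179.9, -0.3, -8.6]
contact_force: [-0.7, 0.1, -0.6]
gripper_width: 0.0498
gripper_force: 0.0
```

Run:
```python
from h import *
cv2.imwrite('pics/w4.png',eyes.capture('wrist')[:,:,::-1])
cv2.imwrite('pics/t4.png',eyes.capture('scene')[:,:,::-1])
```

```text
(no output)
```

View pics/t4.png

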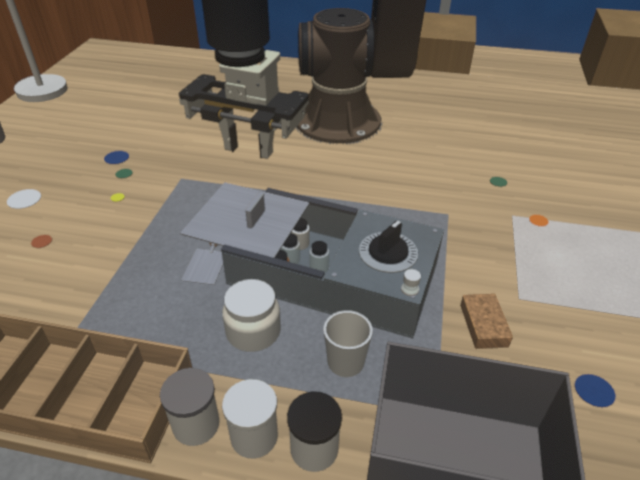

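View pics/w4.png

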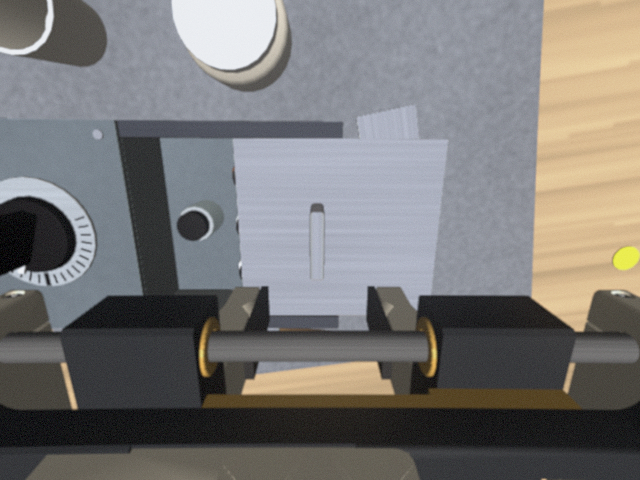

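The scene view shows the lid open, with its handle at about (256,210), the gripper clear, and everything else where it was. The wrist view agrees, with the handle at about (317,242) and the palette knife still lying under the lid.

```bash
python3 -c "
from plant import workorder
print(workorder.close_job())"
```

```text
the job is handed in; nothing more can be done
None
```

I dialled the chest open (right to a clear touch of the stop, left 80°, right 40°), slid the lid to its end stop, let go, and handed in the job at about 21 s; in the last pictures the other things I could see hadn't moved, though the paint tube and brush in front of the chest were out of view.

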